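Seat the vial carousel on its keyed drive spindle

TASK

Lift the sample carousel off its black rubber rest by the blue handle, put it over the drive unit's shaft and turn it until its keyway drops over the key, so that it sits fully home, level, on the spindle flange; then let go. It carries glass vials, so be gentle: neither push nor knock it against the drive unit with 40 N or more (letting it drop onto the flange can do that), keep it upright, and leave the other labware where it is.

Things in the scene. Friction and masses are not known exactly. Their poses are not given: they have to be found in the camera images.
- carousel: Loose carousel, 0.5 to 0.8 kg; origin: centre of the hub's flat underside, z up the axis. Aluminium hub 50 mm diameter, z 0 to 58 mm. White disc 140 mm diameter, z 16 to 22 mm, with 7 vials, caps up to z 54 mm. Blind bore from below: 23 mm diameter, 46 mm deep.
- keyway (a point): Outer end of the keyway, 25 mm from the axis along the carousel's +x, on the hub's underside. The keyway is a slot in the underside, 11 mm wide and 16 mm deep, from the bore out through the hub's side; an orange stripe on the disc lies above it.
- handle (a point): Centre of the blue handle bar on the carousel's axis, 82 mm above the carousel's origin. The bar is 64 mm long along the carousel's x, 22 mm wide along its y (grip across y), 28 mm high.
- drive: Drive unit, fixed: white housing 170 (x) by 180 (y) by 64 mm high, on it a grey deck 124 mm diameter up to z 70 mm. Origin: centre of the underside. A steel spindle with one brass key stands on its centre, braked (holds 4 N m). The key points within 0.6 rad either side of the drive unit's +x (the span of the orange arc on the deck), at an untracked angle that differs each time.
- seat (a point): Centre of the spindle flange's top (52 mm diameter), 76 mm above the drive's origin: the carousel's origin lies here when home. The key stands on the flange: 8 mm wide, 12 mm high, out to 21 mm from the axis. Until keyway and key agree within about 0.08 rad the carousel's underside rests on the key, 12 mm too high.
- shaft_top (a point): Tip of the fixed vertical shaft, on the axis, 45 mm above the seat. The shaft is 20 mm in diameter; its top 8 mm taper to 12 mm.
- rest: Fixed black rubber rest, a disc 100 mm diameter and 12 mm high, origin at its underside; the carousel stands centred on it at the start, its yaw up to 0.5 rad either way from the rest's.
- dropper_bottle: Small amber bottle, 40 mm diameter, 85 mm high, origin at its underside; leave alone.
- jar: Clear jar with orange lid, 56 mm diameter, 75 mm high, origin at its underside; leave alone.
- beaker: Glass beaker, 76 mm diameter, 95 mm high, origin at its underside; leave alone.
- reagent_bottle: Large amber bottle, 90 mm diameter, 200 mm high, origin at its underside; leave alone.
- crucible: White ceramic cup, 64 mm diameter, 50 mm high, origin at its underside; leave alone.
- stopper: Yellow plastic spool, 44 mm diameter, 52 mm high, origin at its underside; leave alone.

How it is judged (in metres and radians):
At the end, for the whole second after the job is handed in: The carousel's origin is within 3 mm of the seat in height and within 4 mm of it sideways (so the key is in the keyway), it is level within 0.05 rad, at rest and released (z of carousel in the frame of seat between -0.003 and 0.003 m and horizontal distance between carousel and seat below 0.004 m and angle between carousel's own z axis and vertical below 0.05 rad and linear speed of carousel below 0.02 m/s); the robot touches nothing.
It fails at once if the carousel bears on or strikes the drive unit with more than 40 N (contact force between carousel and drive above 40 N).
It fails at once if the carousel is tipped by more than 0.4 rad (angle between carousel's own z axis and vertical above 0.4 rad).
It fails at once if other labware is moved by more than 30 mm (distance of any of dropper_bottle, jar, beaker, reagent_bottle, crucible, stopper from where it was at the start of the episode above 0.03 m).
It also fails if it takes over 58 s, if anything falls off the work surface, if the arm or the gripper's body presses on something with over 40 N, if the wrist force passes 120 N, or if a joint passes its speed limit or range.

ROBOT

A 6-joint arm with a two-finger parallel gripper is mounted at the origin on the work surface. World frame = base frame: x ahead of the robot, y to its left, z up, the work surface at z = 0. Lengths are in mm, angles in rad, forces in N, time in s.
With the tool pointing down it reaches from about 275 to 1000 mm from the base axis. Payload 8.4 kg.
Tool frame: the origin (TCP) lies at the very end of the fingers, on their centre line; the grasp point (between the pads) lies 19 mm behind it; z points along the fingers, y is the direction in which the jaws open and shut (so a half turn about z gives the same grasp; the last joint's range is limited). The gripper opens to 85 mm and grips with 20 to 120 N. Pads are 22 mm wide; open, the fingers measure 114 mm over their backs; the gripper's body (76 mm by 85 mm) begins 54 mm behind the grasp point. The pads swing forward as they close: fully open they stand 13 mm farther back than shut.
Start: joints at [1.309, 0.353, 1.633, -0, 1.155, -0.002], TCP at [160.553, 604.029, 231.281] pointing down, gripper open.
Joint ranges: [-2.63, 2.63], [-0.92, 2.1], [0.06, 2.66], [-1.3, 4.44], [0, 2.69], [-3.02, 3.02]. Speed limits (rad/s): [2.22, 2.22, 2.79, 3.14, 3.14, 3.14].

INTERFACE

Orientations are given as [roll, pitch, yaw] about the fixed x, y, z axes, in that order (R = Rz(yaw) Ry(pitch) Rx(roll)).
In Python, from rig import r gives the robot as it stands.
- The arm moves only by the tool jog_arm, never from a script. Its argument "increments" is text: rows parted by semicolons, each of 7 numbers parted by spaces: the shift along the tool's x, y, z in cm, then the turn, a rotation vector about the tool's x, y, z in rad, then the opening, from -1 (shut) to 1 (fully open). A call has exactly 8 rows; each row shifts and turns the commanded pose from where the row before left it, along the tool's axes as they then stand; what a row does not reach is not made up. A row lasts 1/10 s, in which the tool goes at most 50 mm and 8.59 degrees, less where a joint would pass 70% of its speed; a pose out of reach is approached as far as the arm can. A call with a gripper value outside its range is refused whole. The fingers move at their own pace and stop on an object; "squeeze" is the grip in N (left out, the last holds). Time passes only in rows, so rows that do not move let the fingers close, or fill a call up. It gives the time, the measured TCP pose, the force and the opening at its end, in the units of the state.
- r.sense(): the state, without advancing time (a new reading comes with each control period).
- r.grab_frame(name): name is "scene" or "top" or "wrist"; returns the picture (384x512x3 uint8, red, green, blue); there is no depth.
- r.camera_info(name): a dict with "K" (3x3 intrinsics, pixels), "rvec" (rotation vector, rad) and "tvec" (3), from world to camera coordinates, as OpenCV has them. Camera axes: x right, y down, z forward; pixel columns grow to the right and rows downward; lengths in mm; the calibration is good to about 2 mm. A picture is of the moment at which its call begins: read the wrist's pose just before it. camera_info takes no time and is no camera call; for the wrist camera it gives the pose at the moment of the call.
- r.sign_off(): hands the job in, once; it reports no verdict.
The state is a dict: "clock": time; "qpos": joint angles; "qvel": joint speeds; "joint_efforts": joint torques, N m; "eef_pos": TCP position; "tcp_rot": TCP orientation; "contact_force": force on the tool from outside, world axes, zero at the start; "wrist_torque": the same for the moment, N m; "opening": opening from 0.0 (shut) to 1.0 (fully open).
Only numpy, scipy, OpenCV 4.12 (cv2) and the standard library are available. Lean on these libraries where they do the work, as an engineer would, in place of code of your own. Each camera call takes 0.05 s, during which the arm holds its last target.

## Working session

There is one attempt and no reset: what is moved stays moved. The work goes in short steps, Python scripts to look and compute and a tool call to move; the robot and the scene stay as the last step left them, time stands still between calls to the robot, and variables do not carry over. Pictures are saved under pics/ and viewed, and the job is handed in when it is done.

Besides the shell and the picture viewer there is one more tool, called after "Request:" by a JSON object that holds its "op" and its "data". jog_arm: Moves the arm, as the interface text tells. Its arguments: {"type":"object","properties":{"increments":{"type":"string"},"squeeze":{"type":"number"}},"required":["increments"]}

```bash
ls; mkdir -p pics
python3 - <<'E'
from rig import r
import cv2,json
s=r.sense();print(s)
for n in("scene","top","wrist"):
    print(n,r.camera_info(n))
    im=r.grab_frame(n);cv2.imwrite(f"pics/{n}0.png",im[:,:,::-1])
print(r.sense()['clock'])
E
```

```text
pics
{'clock': 0.0, 'qpos': array([ 1.30861520e+00,  3.53699977e-01,  1.63415278e+00,  1.59074410e-05,
        1.15520169e+00, -2.35908639e-03]), 'qvel': array([ 0.00053581, -0.00076276, -0.00046759,  0.00194725, -0.00220878,
       -0.00010601]), 'joint_efforts': array([ 4.32937741e-04, -6.05246902e+01, -3.42071164e+01,  1.17306822e-04,
        9.28144902e-03, -5.56058495e-06]), 'eef_pos': array([160.41101866, 603.55579092, 230.52133981]), 'tcp_rot': array([-3.14013090e+00, -1.79923778e-05,  2.88176417e+00]), 'contact_force': array([ 0.80352746, -0.27173429,  0.0086771 ]), 'wrist_torque': array([ 0.0360119 , -0.00385441, -0.00914906]), 'opening': 0.9956924965437385}
scene {'K': array([[435.22295981,   0.        , 253.09508436],
       [  0.        , 435.22295981, 184.94990432],
       [  0.        ,   0.        ,   1.        ]]), 'rvec': array([ 1.1591307 ,  2.16814785, -1.15827085]), 'tvec': array([ 407.5460082 , -147.93411818, 1349.90825158])}
top {'K': array([[422.20684186,   0.        , 259.74822731],
       [  0.        , 422.20684186, 185.69375497],
       [  0.        ,   0.        ,   1.        ]]), 'rvec': array([ 2.14329874, -2.18204809,  0.09832417]), 'tvec': array([-113.07366956,  588.48064555, 1121.78033772])}
wrist {'K': array([[323.10940202,   0.        , 254.35563377],
       [  0.        , 323.10940202, 194.96128851],
       [  0.        ,   0.        ,   1.        ]]), 'rvec': array([-2.2757835 , -1.75211969, -0.28181562]), 'tvec': array([-623.68596677,  -41.19701848,  380.47004696])}
0.15
```

View pics/scene0.png

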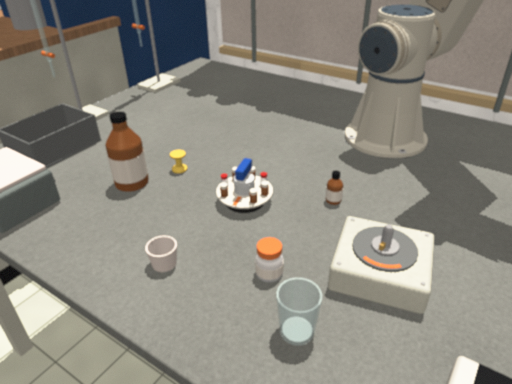

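View pics/top0.png

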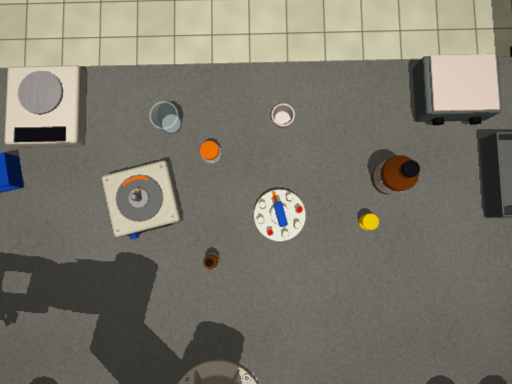

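View pics/wrist0.png

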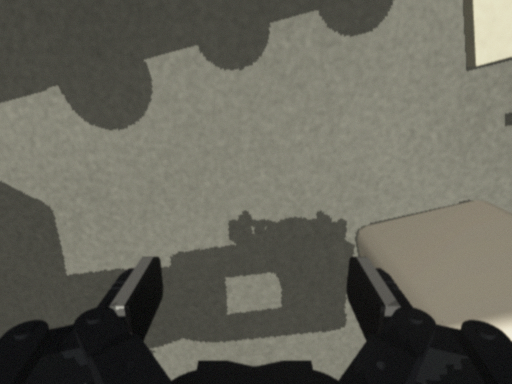

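The top view shows the carousel at about (280,214) with its blue handle and an orange stripe near (276,196). The drive is at (140,197) with its orange arc facing up, towards +x. The scene view shows both as well. The wrist view shows only the bench and one edge of a housing. Next I'll measure.

```bash
cat > h.py <<'E'
import numpy as np,cv2
from rig import r
def P(ci):
    R,_=cv2.Rodrigues(np.array(ci['rvec'],float)); return np.array(ci['K']),R,np.array(ci['tvec'],float).reshape(3)
def proj(ci,p):
    K,R,t=P(ci); return cv2.projectPoints(np.array(p,float).reshape(-1,3),np.array(ci['rvec'],float),t,K,None)[0].reshape(-1,2)
def ray(ci,uv):
    K,R,t=P(ci); d=R.T@np.linalg.inv(K)@np.array([uv[0],uv[1],1.]); return -R.T@t,d/np.linalg.norm(d)
def onz(ci,uv,z):
    o,d=ray(ci,uv); return o+d*(z-o[2])/d[2]
def tri(c1,u1,c2,u2):
    o1,d1=ray(c1,u1);o2,d2=ray(c2,u2)
    s=np.linalg.lstsq(np.c_[d1,-d2],o2-o1,rcond=None)[0]
    a=o1+d1*s[0];b=o2+d2*s[1];return (a+b)/2,np.linalg.norm(a-b)
def blobs(im,lo,hi,box=None,mina=8):
    hsv=cv2.cvtColor(im,cv2.COLOR_RGB2HSV);m=cv2.inRange(hsv,np.array(lo),np.array(hi))
    if box:
        k=np.zeros_like(m);x0,y0,x1,y1=box;k[y0:y1,x0:x1]=255;m&=k
    n,l,st,c=cv2.connectedComponentsWithStats(m)
    return [(c[i],st[i],l==i) for i in range(1,n) if st[i,4]>=mina]
E
python3 - <<'E'
from h import *
T=cv2.imread('pics/top0.png')[:,:,::-1].copy();S=cv2.imread('pics/scene0.png')[:,:,::-1].copy()
ct=r.camera_info('top');cs=r.camera_info('scene')
for n,im,ci,box in(('top',T,ct,(90,140,320,260)),('scene',S,cs,(210,150,440,310))):
    for nm,lo,hi in(('blue',(105,120,60),(125,255,255)),('orange',(3,150,120),(16,255,255))):
        for c,st,m in blobs(im,lo,hi,box):
            ys,xs=np.where(m);rr=cv2.minAreaRect(np.c_[xs,ys].astype(np.float32))
            print(n,nm,c.round(1),st,[np.round(q,2) for q in rr], onz(ci,c,80).round(0))
a=cv2.resize(T[145:255,90:320],None,fx=3.4,fy=3.4,interpolation=cv2.INTER_CUBIC);cv2.imwrite('pics/tz.png',a[:,:,::-1])
a=cv2.resize(S[150:310,210:440],None,fx=3.4,fy=3.4,interpolation=cv2.INTER_CUBIC);cv2.imwrite('pics/sz.png',a[:,:,::-1])
E
```

```text
top blue [280.2 213.9] [274 202  13  25 193] [array([280.22, 213.8 ]), array([24.47,  7.89]), np.float64(74.74)] [ 507. -176.   80.]
top blue [133.6 235.7] [130 233   8   6  39] [array([133.5, 235.5]), array([5., 7.]), np.float64(90.0)] [457. 204.  80.]
top orange [209.  149.8] [200 141  19  19 288] [array([209., 150.]), array([18., 18.]), np.float64(90.0)] [679.   8.  80.]
top orange [134.3 179.1] [122 176  26  10  86] [array([134.06, 179.31]), array([ 5.93, 25.7 ]), np.float64(75.38)] [605. 204.  80.]
top orange [274.3 196.3] [272 191   6  11  37] [array([274.05, 196.15]), array([11.07,  3.16]), np.float64(71.57)] [ 553. -161.   80.]
scene blue [243.  168.7] [236 159  15  21 213] [array([243.21, 168.32]), array([10.63, 22.98]), np.float64(30.96)] [ 488. -188.   80.]
scene orange [335.  183.2] [329 179  13   9  89] [array([335., 183.]), array([ 8., 12.]), np.float64(90.0)] [424.  27.  80.]
scene orange [236.8 199.9] [234 197   6   7  17] [array([236.73, 200.15]), array([1.94, 7.77]), np.float64(33.69)] [ 600. -125.   80.]
scene orange [268.9 248. ] [257 238  25  21 425] [array([269., 248.]), array([20., 24.]), np.float64(90.0)] [692.  17.  80.]
scene orange [382.  263.8] [364 257  37  11  92] [array([381.53, 263.45]), array([37.11,  5.21]), np.float64(13.63)] [615. 211.  80.]
```

View pics/tz.png

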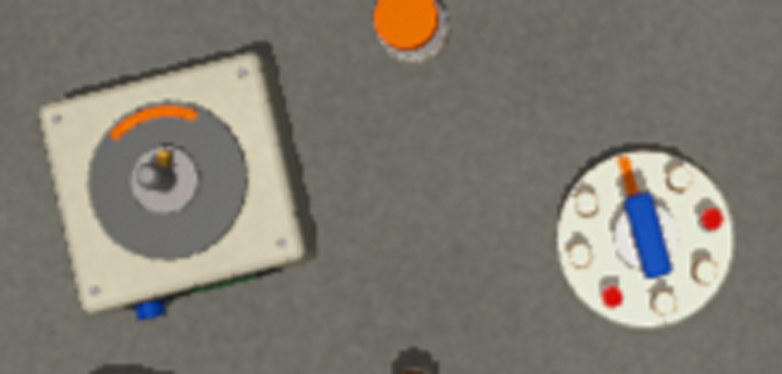

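View pics/sz.png

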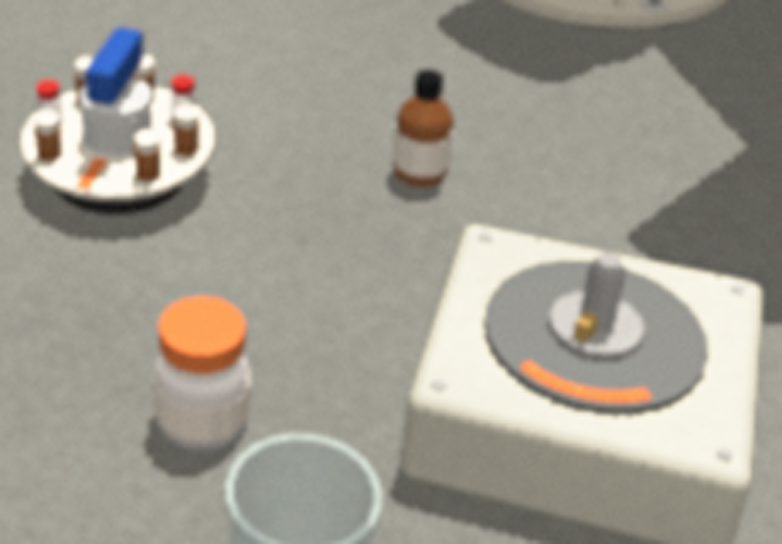

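Run:
```python
from h import *
T=cv2.imread('pics/top0.png')[:,:,::-1].copy();S=cv2.imread('pics/scene0.png')[:,:,::-1].copy()
ct=r.camera_info('top');cs=r.camera_info('scene')
for n,im,ci,box in(('top',T,ct,(120,180,160,215)),('scene',S,cs,(365,220,405,260))):
    for c,st,m in blobs(im,(14,110,60),(28,255,255),box,3): print(n,'key',c,st[:],onz(ci,c,86).round(1))
    # deck: dark grey contour
    x0,y0,x1,y1=(105,165,175,235) if n=='top' else (340,220,430,275)
    g=cv2.cvtColor(im,cv2.COLOR_RGB2GRAY)[y0:y1,x0:x1]
    hsv=cv2.cvtColor(im,cv2.COLOR_RGB2HSV)[y0:y1,x0:x1]
    m=((g<150)|(hsv[...,1]>120)).astype(np.uint8)*255
    cn,_=cv2.findContours(m,cv2.RETR_EXTERNAL,cv2.CHAIN_APPROX_NONE)
    for c in cn:
        if cv2.contourArea(c)>800:
            w=np.array([onz(ci,p[0]+[x0,y0],70)[:2] for p in c],np.float32)
            (cx,cy),rad=cv2.minEnclosingCircle(w);print(n,'deck',len(c),(cx,cy),rad, cv2.fitEllipse(w))
# carousel disc top
m=[b for b in blobs(T,(15,0,190),(60,70,255),(250,180,310,245),200)]
for c,st,k in m:
    ys,xs=np.where(k);hu=cv2.convexHull(np.c_[xs,ys].astype(np.float32))
    w=np.array([onz(ct,p[0],34)[:2] for p in hu],np.float32);print('disc',cv2.minEnclosingCircle(w),cv2.fitEllipse(w))
b=blobs(T,(105,120,60),(125,255,255),(250,180,310,245))[0]
ys,xs=np.where(b[2]);bx=cv2.boxPoints(cv2.minAreaRect(np.c_[xs,ys].astype(np.float32)))
print('handle top', onz(ct,b[0],106), [onz(ct,p,108)[:2].round(0) for p in bx])
o=onz(ct,(274.3,196.3),34);h=onz(ct,b[0],106);print('stripe',o)
bs=blobs(S,(105,120,60),(125,255,255),(210,150,280,230))[0]
print(tri(ct,b[0],cs,bs[0]))
```

```text
top key [126.91666667 181.25      ] [124 180   7   4  12] [598.6 221.7  86. ]
top key [137.63157895 191.15789474] [136 189   5   5  19] [572.1 193.4  86. ]
top deck 131 (557.1950073242188, 194.29205322265625) 62.42053985595703 ((556.7772216796875, 194.2718048095703), (121.70735168457031, 122.18168640136719), 13.05007553100586)
scene key [381.875  245.5625] [380 242   5   8  32] [575.7 195.3  86. ]
scene key [366.66666667 258.33333333] [366 258   2   2   3] [623.5 184.6  86. ]
disc ((506.3217468261719, -174.86094665527344), 68.97976684570312) ((506.2049560546875, -174.8983612060547), (136.64230346679688, 137.33685302734375), 119.94861602783203)
handle top [ 505.98998718 -174.87436518  106.        ] [array([ 534., -158.]), array([ 538., -177.]), array([ 479., -192.]), array([ 474., -173.])]
stripe [ 556.29665834 -162.55551592   34.        ]
(array([ 506.25452769, -175.0752935 ,   94.3372642 ]), np.float64(0.5299205575750856))
```

```bash
cat >> h.py <<'E'
from scipy.spatial.transform import Rotation as Ro
def toolR(s): return Ro.from_euler('xyz',s['tcp_rot']).as_matrix()
def togo(s,xyz,yaw=None):
    Rt=toolR(s); d=Rt.T@(np.array(xyz,float)-s['eef_pos'])/10
    print('clock',s['clock'],'tcp',s['eef_pos'].round(1),'rot',s['tcp_rot'].round(4),'F',s['contact_force'].round(1),'open',round(s['opening'],3))
    print('shift tool cm',d.round(2))
    if yaw is not None:
        Rd=Ro.from_euler('xyz',[np.pi,0,yaw]).as_matrix(); print('turn rotvec',Ro.from_matrix(Rt.T@Rd).as_rotvec().round(4))
E
python3 - <<'E'
from h import *
s=r.sense();ci=r.camera_info('wrist');K,R,t=P(ci);Rt=toolR(s)
o=-R.T@t;print('cam in tool',Rt.T@(o-s['eef_pos']),'axes',(Rt.T@R.T).round(3))
togo(s,[557,194,300],2.88)
E
```

```text
cam in tool [  81.73449986   -0.3907587  -142.08613314] axes [[ 0.001 -0.949 -0.316]
 [ 1.     0.001 -0.   ]
 [ 0.001 -0.316  0.949]]
clock 0.15 tcp [160.5 603.7 230.7] rot [-3.1405 -0.      2.8818] F [-0.3 -0.1  1.1] open 1.001
shift tool cm [-48.85 -29.41  -6.9 ]
turn rotvec [-0.001  -0.      0.0018]
```

Request:
{"op": "jog_arm", "data": {"increments": "-3.5 -2.1 0.2 0 0 0 1;-3.5 -2.1 0.2 0 0 0 1;-3.5 -2.1 0.2 0 0 0 1;-3.5 -2.1 0.2 0 0 0 1;-3.5 -2.1 0.2 0 0 0 1;-3.5 -2.1 0.2 0 0 0 1;-3.5 -2.1 0.2 0 0 0 1;-3.5 -2.1 0.2 0 0 0 1"}}

```text
clock: 0.95
eef_pos: [388.9, 368.3, 215.1]
tcp_rot: [-3.141, -0.0, 2.882]
contact_force: [0.7, 0.4, 0.7]
opening: 0.996
```

Request:
{"op": "jog_arm", "data": {"increments": "-3.5 -2.1 0.2 0 0 0 1;-3.5 -2.1 0.2 0 0 0 1;-3.5 -2.1 0.2 0 0 0 1;-3.5 -2.1 0.2 0 0 0 1;-3 -1.8 0.2 0 0 0 1;-2 -1.2 0.2 0 0 0 1;0 0 0 0 0 0 1;0 0 0 0 0 0 1"}}

```text
clock: 1.75
eef_pos: [542.1, 210.5, 202.9]
tcp_rot: [-3.141, -0.001, 2.88]
contact_force: [0.2, -0.0, -0.9]
opening: 1.0
```

Run:
```python
from h import *
s=r.sense();ci=r.camera_info('wrist');im=r.grab_frame('wrist');cv2.imwrite('pics/w1.png',im[:,:,::-1])
import pickle;pickle.dump((s,ci),open('w1.pkl','wb'))
togo(s,[557,194,200],2.88)
print(proj(ci,[[557,194,76],[557,194,121],[572,194,88]]))
```

```text
clock 1.75 tcp [542.1 210.5 202.9] rot [-3.1413e+00 -1.0000e-03  2.8805e+00] F [ 0.2 -0.  -0.9] open 1.0
shift tool cm [-1.87 -1.21  0.29]
turn rotvec [-0.0003 -0.001   0.0005]
[[241.37755929 206.57598547]
 [239.04455427 227.3698008 ]
 [245.49804692 227.08920415]]
```

View pics/w1.png

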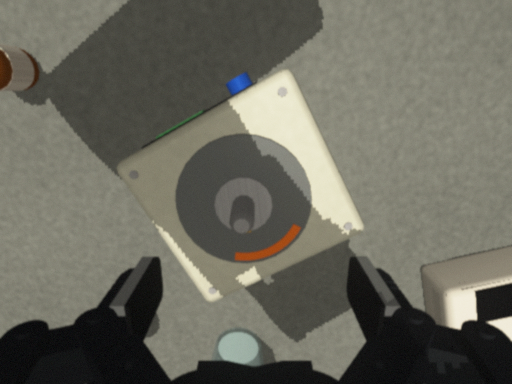

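The wrist view shows the flange ring centred near (243,206), which matches the predicted axis (241,207). The shaft hides the key, so I'll shift to +x to see it from the other side.

Request:
{"op": "jog_arm", "data": {"increments": "-2 0.2 0 0 0 0 1;-3 0.4 -0.2 0 0 0 1;-3 0.4 -0.3 0 0 0 1;-2 0.2 -0.2 0 0 0 1;-1 0 0 0 0 0 1;0 0 0 0 0 0 1;0 0 0 0 0 0 1;0 0 0 0 0 0 1"}}

```text
clock: 2.6
eef_pos: [650.5, 194.5, 210.2]
tcp_rot: [-3.141, -0.001, 2.882]
contact_force: [1.5, -0.2, 0.7]
opening: 0.999
```

Run:
```python
from h import *
s=r.sense();ci=r.camera_info('wrist');im=r.grab_frame('wrist');cv2.imwrite('pics/w2.png',im[:,:,::-1])
togo(s,[506,-175,150],3.387)
print(proj(ci,[[557,194,76],[557,194,121],[572,194,88]]))
u=proj(ci,[[557,194,88]])[0].astype(int);x0=max(u[0]-60,0);y0=max(u[1]-60,0)
a=cv2.resize(im[y0:y0+120,x0:x0+120],None,fx=5,fy=5,interpolation=cv2.INTER_CUBIC);cv2.imwrite('pics/w2z.png',a[:,:,::-1]);print(x0,y0)
import pickle;pickle.dump((s,ci),open('w2.pkl','wb'))
```

```text
clock 2.6 tcp [650.5 194.5 210.2] rot [-3.1413e+00 -9.0000e-04  2.8825e+00] F [ 1.5 -0.2  0.7] open 0.999
shift tool cm [  4.49 -39.42   6.04]
turn rotvec [-1.000e-04 -9.000e-04 -5.045e-01]
[[224.69851798  76.31375176]
 [218.78398636  74.08630213]
 [228.77855095  95.54620333]]
163 15
```

View pics/w2z.png

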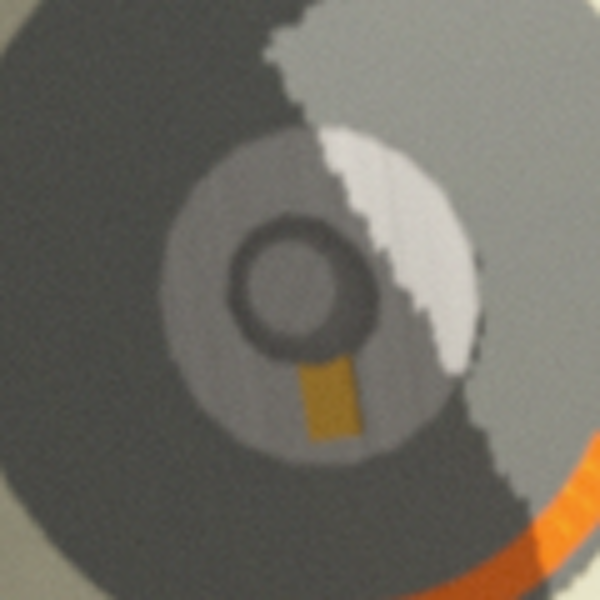

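The key is clear in the crop: its top face runs from about (325,362) to (336,438), with the flange centred at (320,296) and the shaft tip at (290,288).

Run:
```python
from h import *
import pickle
s,ci=pickle.load(open('w2.pkl','rb'));im=cv2.imread('pics/w2.png')[:,:,::-1].copy()
bs=blobs(im,(14,120,50),(28,255,255),(210,70,245,115),20)
for c,st,m in bs:
    ys,xs=np.where(m);w=np.array([onz(ci,p,88)[:2] for p in np.c_[xs,ys]],np.float32)
    rr=cv2.minAreaRect(w);print(c,st,rr,cv2.boxPoints(rr).round(1).tolist());cen=w.mean(0)
    ev,v=np.linalg.eigh(np.cov(w.T));print(cen,np.arctan2(*v[::-1,1]))
f=lambda u,z:onz(ci,(163+(u[0]+.5)/5-.5,15+(u[1]+.5)/5-.5),z).round(2)
print('flange',f((320,296),76),[f(p,76) for p in((160,296),(478,296),(320,125),(320,467))],'tip',f((292,288),121))
a=f((325,362),88);b=f((336,438),88);print('key',a,b,np.arctan2((b-a)[1],(b-a)[0]))
l=f((312,440),88)-f((299,365),88);q=f((361,435),88)-f((350,357),88);print(np.arctan2(l[1],l[0]),np.arctan2(q[1],q[0]))
```

```text
[228.60509554  94.42038217] [223  86  12  17 157] ((571.054443359375, 194.07418823242188), (8.00688362121582, 11.509251594543457), 83.98231506347656) [[564.9000244140625, 190.6999969482422], [576.4000244140625, 189.5], [577.2000122070312, 197.5], [565.7999877929688, 198.6999969482422]]
[571.17053 194.10126] 2.9909176065780185
flange [555.57 196.01  76.  ] [array([549.02, 171.21,  76.  ]), array([562.04, 220.49,  76.  ]), array([531.67, 203.02,  76.  ]), array([581.02, 188.55,  76.  ])] tip [556.24 195.78 121.  ]
key [565.68 194.89  88.  ] [577.01 193.38  88.  ] -0.13249371880306776
-0.1078320947397032 -0.1309164412865284
```

Request:
{"op": "jog_arm", "data": {"increments": "0.2 -2 0 0 0 0 1;0.4 -4 0 0 0 0 1;0.5 -4.5 0 0 0 0 1;0.6 -4.5 0 0 0 0 1;0.5 -4.5 0 0 0 0 1;0.5 -4.5 0 0 0 0 1;0.5 -4.5 0 0 0 0 1;0.5 -4 0 0 0 0 1"}}

```text
clock: 3.45
eef_pos: [530.4, -112.6, 210.5]
tcp_rot: [-3.141, 0.0, 2.882]
contact_force: [0.6, -1.1, 0.2]
opening: 0.997
```

Request:
{"op": "jog_arm", "data": {"increments": "0.4 -3.5 0 0 0 0 1;0.3 -2.5 0 0 0 0 1;0.1 -0.9 0 0 0 -0.08 1;0 0 0 0 0 -0.13 1;0 0 0 0 0 -0.13 1;0 0 0 0 0 -0.12 1;0 0 0 0 0 -0.04 1;0 0 0 0 0 0 1"}}

```text
clock: 4.25
eef_pos: [506.0, -175.3, 210.4]
tcp_rot: [-3.142, -0.0, -2.901]
contact_force: [0.0, 0.8, 0.7]
opening: 0.997
```

Run:
```python
from h import *
s=r.sense();ci=r.camera_info('wrist');im=r.grab_frame('wrist');cv2.imwrite('pics/w3.png',im[:,:,::-1])
togo(s,[506,-175,110],3.387)
for c,st,m in blobs(im,(105,120,40),(125,255,255),None,100):
    ys,xs=np.where(m);w=np.array([onz(ci,p,108)[:2] for p in np.c_[xs,ys]],np.float32)
    rr=cv2.minAreaRect(w);print(c,st,rr,cv2.boxPoints(rr).round(1).tolist())
import pickle;pickle.dump((s,ci),open('w3.pkl','wb'))
```

```text
clock 4.25 tcp [ 506.  -175.3  210.4] rot [-3.1416e+00 -3.0000e-04 -2.9011e+00] F [0.  0.8 0.7] open 0.997
shift tool cm [-1.000e-02  3.000e-02  1.004e+01]
turn rotvec [-0.     -0.0003 -0.0049]
[254.99947534 189.90818468] [ 242  152   26   78 1906] ((502.9888916015625, -175.93917846679688), (64.23482513427734, 19.5189151763916), 14.53567123413086) [[469.5, -174.60000610351562], [474.29998779296875, -193.39999389648438], [536.5, -177.3000030517578], [531.5999755859375, -158.39999389648438]]
```

View pics/w3.png

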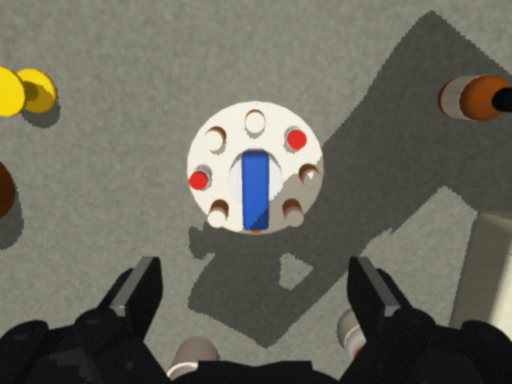

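Request:
{"op": "jog_arm", "data": {"increments": "0.1 0 3 0 0 -0.01 1;0 0 3.5 0 0 0 1;0 0 3.2 0 0 0 1;0 0 2 0 0 0 1;0 0 1.2 0 0 0 1;0 0 0.3 0 0 0 1;0 0 0 0 0 0 0.4;0 0 0 0 0 0 -1", "squeeze": 40}}

```text
clock: 5.1
eef_pos: [506.8, -175.6, 79.3]
tcp_rot: [-3.141, 0.001, -2.892]
contact_force: [0.7, 0.4, 1.6]
opening: 0.691
```

Request:
{"op": "jog_arm", "data": {"increments": "0 0 0 0 0 0 -1;0 0 0 0 0 0 -1;0 0 0 0 0 0 -1;0 0 0 0 0 0 -1;0 0 0 0 0 0 -1;0 0 0 0 0 0 -1;0 0 0 0 0 0 -1;0 0 0 0 0 0 -1", "squeeze": 80}}

```text
clock: 5.9
eef_pos: [506.4, -175.2, 79.0]
tcp_rot: [-3.141, 0.001, -2.891]
contact_force: [-0.3, 2.2, 5.9]
opening: 0.246
```

Request:
{"op": "jog_arm", "data": {"increments": "0 0 -0.5 0 0 0 -1;0 0 -1 0 0 0 -1;0 0 -2 0 0 0 -1;0 0 -3 0 0 0 -1;0 0 -3 0 0 0 -1;0 0 -3 0 0 0 -1;0 0 -2 0 0 0 -1;0 0 -0.5 0 0 0 -1"}}

```text
clock: 6.7
eef_pos: [506.9, -175.7, 231.0]
tcp_rot: [-3.139, 0.003, -2.891]
contact_force: [1.2, -0.3, -7.3]
opening: 0.243
```

Run:
```python
from h import *
togo(r.sense(),[556.6,194.9,225],np.pi-0.115)
S=r.grab_frame('scene');cv2.imwrite('pics/s1.png',S[:,:,::-1])
T=r.grab_frame('top');cv2.imwrite('pics/t1.png',T[:,:,::-1])
```

```text
clock 6.7 tcp [ 506.9 -175.7  231. ] rot [-3.1395e+00  3.1000e-03 -2.8915e+00] F [ 1.2 -0.3 -7.3] open 0.243
shift tool cm [-13.98  34.68   0.56]
turn rotvec [-0.0016  0.0035  0.3651]
```

View pics/s1.png

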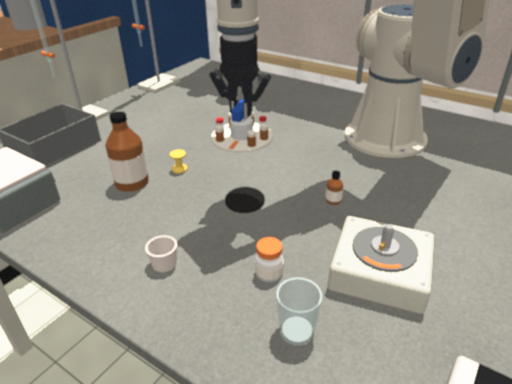

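View pics/t1.png

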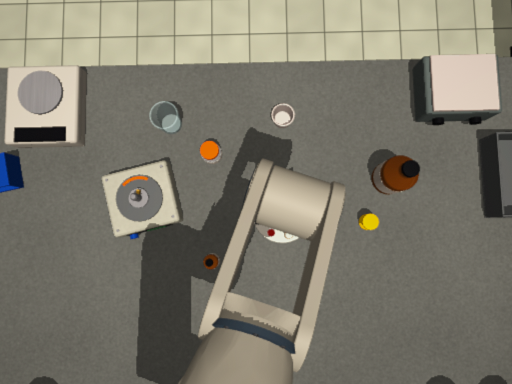

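The carousel is lifted and looks level, the rest is empty, and the held weight is about 7 N. Next I'll carry it across.

Request:
{"op": "jog_arm", "data": {"increments": "-0.4 1 0 0 0 0 -1;-0.8 2 0 0 0 0 -1;-1.2 3 0 0 0 0 -1;-1.4 3.5 0 0 0 0 -1;-1.4 3.5 0 0 0 0 -1;-1.4 3.5 0 0 0 0 -1;-1.4 3.5 0 0 0 0 -1;-1.4 3.5 0 0 0 0 -1"}}

```text
clock: 7.6
eef_pos: [537.7, 77.7, 226.5]
tcp_rot: [3.141, -0.003, -2.891]
contact_force: [1.2, 0.3, -7.1]
opening: 0.241
```

Request:
{"op": "jog_arm", "data": {"increments": "-1.4 3.5 0 0 0 0 -1;-1.2 3 0 0 0 0 -1;-1 2.4 0 0 0 0 -1;-0.6 1.5 0 0 0 0.05 -1;-0.2 0.5 0 0 0 0.1 -1;0 0 0 0 0 0.1 -1;0 0 0 0 0 0.1 -1;0 0 0 0 0 0.02 -1"}}

```text
clock: 8.4
eef_pos: [553.5, 192.4, 226.4]
tcp_rot: [-3.14, -0.003, 3.02]
contact_force: [-0.3, 0.2, -7.5]
opening: 0.244
```

Run:
```python
from h import *
s=r.sense();togo(s,[556.6,194.9,225],np.pi-0.115)
S=r.grab_frame('scene');cv2.imwrite('pics/s2.png',S[:,:,::-1])
ci=r.camera_info('scene');W=r.grab_frame('wrist');cv2.imwrite('pics/w4.png',W[:,:,::-1])
e=s['eef_pos'];print(proj(ci,[[e[0],e[1],e[2]+15],[556.6,194.9,121],[556.6,194.9,76]]))
a=cv2.resize(S[130:290,290:450],None,fx=3.6,fy=3.6,interpolation=cv2.INTER_CUBIC);cv2.imwrite('pics/s2z.png',a[:,:,::-1])
```

```text
clock 8.4 tcp [553.5 192.4 226.4] rot [-3.1403e+00 -3.1000e-03  3.0201e+00] F [-0.3  0.2 -7.5] open 0.244
shift tool cm [-0.27  0.28  0.14]
turn rotvec [-0.0013 -0.0031 -0.0065]
[[398.28171457 170.1550396 ]
 [388.15462543 225.68839538]
 [384.51630567 243.7320545 ]]
```

View pics/s2z.png

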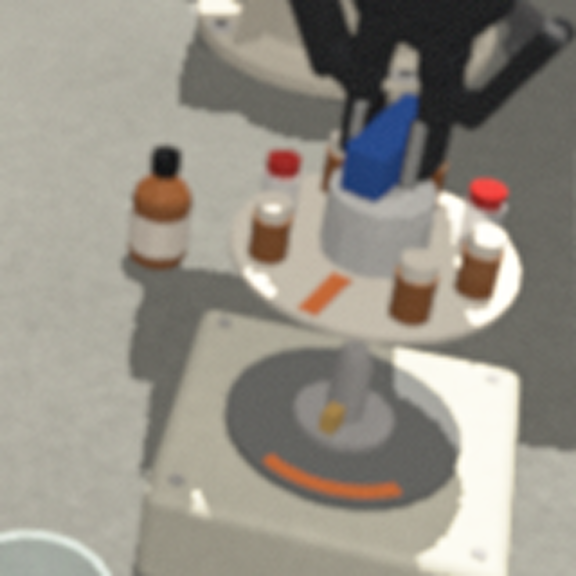

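View pics/w4.png

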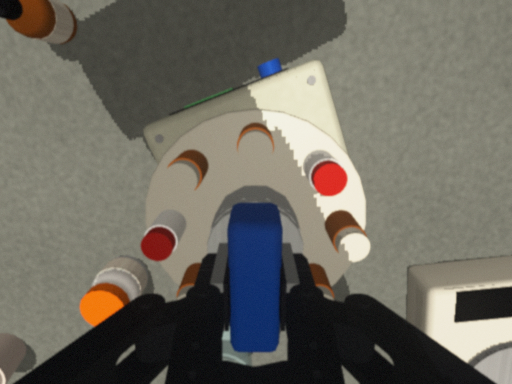

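Run:
```python
from h import *
S=cv2.imread('pics/s2.png')[:,:,::-1].copy();ci=r.camera_info('scene')
# shaft/deck in scene reference
for c,st,m in blobs(S,(105,120,40),(125,255,255),(370,140,420,200),20): print(c,st,onz(ci,c,241.7))
f=lambda p,z:onz(ci,(290+(p[0]+.5)/3.6-.5,130+(p[1]+.5)/3.6-.5),z)
w=np.array([f(p,181)[:2] for p in [(232,240),(250,285),(290,313),(340,332),(385,339),(440,335),(490,315),(515,285),(522,260)]],np.float32)
e=cv2.fitEllipse(w);print('disc',e,cv2.minEnclosingCircle(w))
print('tip',f((355,345),121),'stripe',[f(p,181).round(1) for p in((307,305),(342,281))],'flange c',f((344,414),76))
k=[f((333,417),88)];print(k)
x0,y0,x1,y1=340,215,430,275
```

```text
[395.09322034 171.06497175] [385 157  22  28 354] [559.81955111 188.96566253 241.7       ]
disc ((549.7367553710938, 193.00711059570312), (136.81651306152344, 153.82327270507812), 87.25431060791016) ((558.906982421875, 197.31239318847656), 70.27951049804688)
tip [555.89658174 194.8272211  121.        ] stripe [array([614.4, 183. , 181. ]), array([587.3, 190.2, 181. ])] flange c [558.37154103 196.90268175  76.        ]
[array([577.4227229 , 196.15471496,  88.        ])]
```

Request:
{"op": "jog_arm", "data": {"increments": "-0.2 0.2 0.5 0 0 0 -1;-0.1 0.1 1 0 0 0 -1;0 0 1 0 0 0 -1;0 0 0.5 0 0 0 -1;0 0 0 0 0 0 -1;0 0 0 0 0 0 -1;0 0 0 0 0 0 -1;0 0 0 0 0 0 -1"}}

```text
clock: 9.3
eef_pos: [558.5, 194.8, 198.8]
tcp_rot: [3.141, 0.001, 3.022]
contact_force: [0.5, 0.5, -7.8]
opening: 0.244
```

Run:
```python
from h import *
s=r.sense();togo(s,[556.6,194.9,188],np.pi-0.115)
S=r.grab_frame('scene');cv2.imwrite('pics/s3.png',S[:,:,::-1])
a=cv2.resize(S[150:280,320:450],None,fx=4.5,fy=4.5,interpolation=cv2.INTER_CUBIC);cv2.imwrite('pics/s3z.png',a[:,:,::-1])
ci=r.camera_info('scene')
for c,st,m in blobs(S,(3,130,100),(16,255,255),(340,180,405,240),8):
    ys,xs=np.where(m);w=np.array([onz(ci,p,s['eef_pos'][2]-67+22)[:2] for p in np.c_[xs,ys]],np.float32)
    ev,v=np.linalg.eigh(np.cov(w.T));print(c,w.mean(0),np.arctan(v[1,1]/v[0,1]),ev)
```

```text
clock 9.3 tcp [558.5 194.8 198.8] rot [3.1412e+00 8.0000e-04 3.0218e+00] F [ 0.5  0.5 -7.8] open 0.244
shift tool cm [ 0.19 -0.01  1.08]
turn rotvec [ 0.0004  0.0008 -0.0048]
[340.35714286 185.        ] [526.77356  80.71244] 0.4342619380332752 [ 0.9555293  68.57440371]
[379.875 189.25 ] [498.6879  151.87743] 0.06829713417508791 [ 1.27603069 15.97106865]
[362.54285714 211.31428571] [583.07794 151.05196] 0.34699906539442327 [17.39345913 59.94558756]
[377.77586207 225.43103448] [606.4568  189.11368] -0.09976712587883481 [ 5.99708658 87.12983481]
[400.82089552 228.59701493] [593.04315 225.5138 ] 0.3384966395933526 [12.35228743 56.1420435 ]
```

View pics/s3z.png

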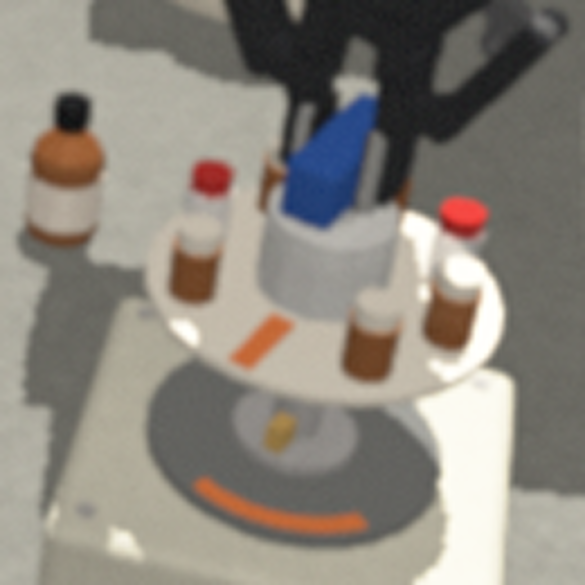

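The stripe points to a carousel yaw of about -0.12, which agrees with the key's -0.115. I'll lower it onto the shaft.

Request:
{"op": "jog_arm", "data": {"increments": "0.1 0 0.3 0 0 0 -1;0.1 0 0.3 0 0 0 -1;0 0 0.3 0 0 0 -1;0 0 0.2 0 0 0 -1;0 0 0.2 0 0 0 -1;0 0 0.2 0 0 0 -1;0 0 0.1 0 0 0 -1;0 0 0 0 0 0 -1"}}

```text
clock: 10.15
eef_pos: [556.1, 194.9, 182.1]
tcp_rot: [-3.141, -0.0, 3.022]
contact_force: [0.1, -0.2, -7.3]
opening: 0.243
```

Request:
{"op": "jog_arm", "data": {"increments": "0 0 0.2 0 0 0 -1;0 0 0.2 0 0 0 -1;0 0 0.2 0 0 0 -1;0 0 0.2 0 0 0 -1;0 0 0.2 0 0 0 -1;0 0 0 0 0 0 -1;0 0 0 0 0 0 -1;0 0 0 0 0 0 -1"}}

```text
clock: 10.95
eef_pos: [556.3, 194.9, 172.4]
tcp_rot: [3.142, 0.0, 3.022]
contact_force: [0.3, 0.4, -6.8]
opening: 0.243
```

Run:
```python
from h import *
s=r.sense();togo(s,[556.6,194.9,155],np.pi-0.115);print(s['wrist_torque'])
S=r.grab_frame('scene')
a=cv2.resize(S[150:280,320:450],None,fx=4.5,fy=4.5,interpolation=cv2.INTER_CUBIC);cv2.imwrite('pics/s4z.png',a[:,:,::-1])
```

```text
clock 10.95 tcp [556.3 194.9 172.4] rot [3.1415e+00 2.0000e-04 3.0218e+00] F [ 0.3  0.4 -6.8] open 0.243
shift tool cm [-0.03 -0.    1.74]
turn rotvec [ 0.0001  0.0002 -0.0048]
[ 0.01609964  0.00288813 -0.02518258]
```

View pics/s4z.png

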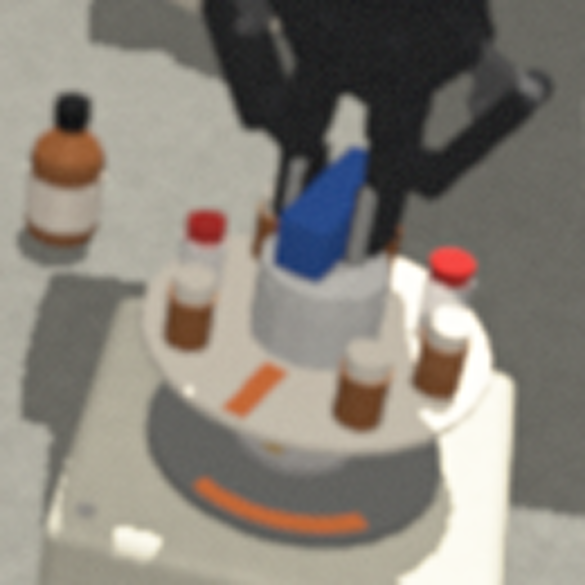

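Request:
{"op": "jog_arm", "data": {"increments": "0 0 0.3 0 0 0 -1;0 0 0.3 0 0 0 -1;0 0 0.3 0 0 0 -1;0 0 0.2 0 0 0 -1;0 0 0.2 0 0 0 -1;0 0 0.1 0 0 0 -1;0 0 0 0 0 0 -1;0 0 0 0 0 0 -1"}}

```text
clock: 11.8
eef_pos: [556.3, 194.9, 158.3]
tcp_rot: [3.142, 0.0, 3.022]
contact_force: [0.3, -0.6, -7.9]
opening: 0.246
```

Request:
{"op": "jog_arm", "data": {"increments": "0 0 0.1 0 0 0 -1;0 0 0 0 0 0 -1;0 0 0.1 0 0 0 -1;0 0 0 0 0 0 -1;0 0 0.1 0 0 0 -1;0 0 0 0 0 0 -1;0 0 0 0 0 0 -1;0 0 0 0 0 0 -1"}}

```text
clock: 12.6
eef_pos: [556.2, 194.9, 155.3]
tcp_rot: [-3.142, -0.0, 3.022]
contact_force: [0.3, 0.1, -7.1]
opening: 0.239
```

Request:
{"op": "jog_arm", "data": {"increments": "0 0 0.1 0 0 0 -1;0 0 0 0 0 0 -1;0 0 0.1 0 0 0 -1;0 0 0 0 0 0 -1;0 0 0.05 0 0 0 -1;0 0 0 0 0 0 -1;0 0 0 0 0 0 -1;0 0 0 0 0 0 -1"}}

```text
clock: 13.4
eef_pos: [556.2, 194.9, 152.8]
tcp_rot: [-3.142, 0.0, 3.022]
contact_force: [-0.1, 0.3, -7.5]
opening: 0.24
```

Request:
{"op": "jog_arm", "data": {"increments": "0 0 0.1 0 0 0 -1;0 0 0 0 0 0 -1;0 0 0.1 0 0 0 -1;0 0 0 0 0 0 -1;0 0 0.1 0 0 0 -1;0 0 0 0 0 0 -1;0 0 0 0 0 0 -1;0 0 0 0 0 0 -1"}}

```text
clock: 14.2
eef_pos: [556.2, 194.9, 149.8]
tcp_rot: [-3.142, -0.0, 3.022]
contact_force: [0.0, 0.2, -7.3]
opening: 0.248
```

Request:
{"op": "jog_arm", "data": {"increments": "0 0 0.1 0 0 0 -1;0 0 0 0 0 0 -1;0 0 0.1 0 0 0 -1;0 0 0 0 0 0 -1;0 0 0.1 0 0 0 -1;0 0 0 0 0 0 -1;0 0 0 0 0 0 -1;0 0 0 0 0 0 -1"}}

```text
clock: 15.0
eef_pos: [556.2, 194.9, 146.8]
tcp_rot: [3.142, 0.0, 3.022]
contact_force: [-0.4, 0.6, -6.8]
opening: 0.243
```

Request:
{"op": "jog_arm", "data": {"increments": "0 0 0.1 0 0 0 -1;0 0 0 0 0 0 -1;0 0 0.1 0 0 0 -1;0 0 0 0 0 0 -1;0 0 0.05 0 0 0 -1;0 0 0 0 0 0 -1;0 0 0 0 0 0 -1;0 0 0 0 0 0 -1"}}

```text
clock: 15.8
eef_pos: [556.2, 194.9, 144.3]
tcp_rot: [3.142, 0.0, 3.022]
contact_force: [-1.1, 0.2, -7.9]
opening: 0.241
```

Request:
{"op": "jog_arm", "data": {"increments": "0 0 0.05 0 0 0 -1;0 0 0 0 0 0 -1;0 0 0.05 0 0 0 -1;0 0 0 0 0 0 -1;0 0 0 0 0 0 -1;0 0 0 0 0 0 -1;0 0 0 0 0 0 -1;0 0 0 0 0 0 -1"}}

```text
clock: 16.6
eef_pos: [556.2, 194.9, 143.3]
tcp_rot: [3.142, -0.0, 3.022]
contact_force: [-0.7, 0.1, -6.6]
opening: 0.244
```

Run:
```python
from h import *
s=r.sense();togo(s,[556.6,194.9,143],np.pi-0.115);print(s['wrist_torque'])
S=r.grab_frame('scene')
a=cv2.resize(S[150:280,320:450],None,fx=4.5,fy=4.5,interpolation=cv2.INTER_CUBIC);cv2.imwrite('pics/s5z.png',a[:,:,::-1])
```

```text
clock 16.6 tcp [556.2 194.9 143.3] rot [ 3.1416 -0.      3.0217] F [-0.7  0.1 -6.6] open 0.244
shift tool cm [-0.04  0.01  0.03]
turn rotvec [ 0.     -0.     -0.0048]
[ 0.01663101 -0.02439394 -0.02148158]
```

View pics/s5z.png

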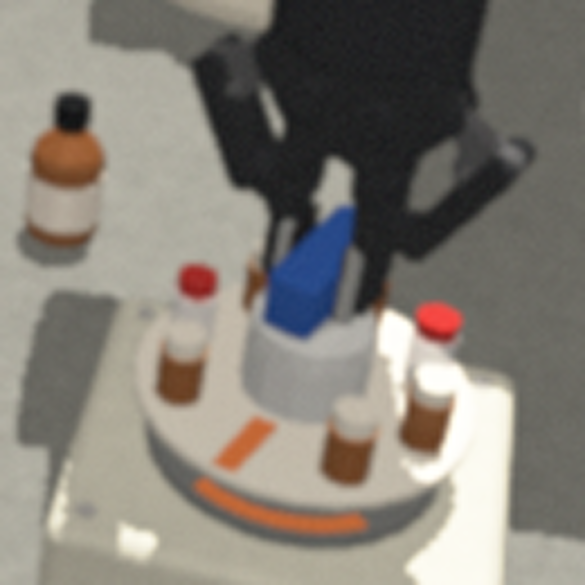

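The picture shows the disc low over the deck. Height puts it about 0.3 mm above home with no contact force yet, so I'll continue until it is supported.

Request:
{"op": "jog_arm", "data": {"increments": "0 0 0.05 0 0 0 -1;0 0 0 0 0 0 -1;0 0 0 0 0 0 -1;0 0 0.05 0 0 0 -1;0 0 0 0 0 0 -1;0 0 0 0 0 0 -1;0 0 0 0 0 0 -1;0 0 0 0 0 0 -1"}}

```text
clock: 17.45
eef_pos: [556.4, 195.1, 142.9]
tcp_rot: [3.141, 0.001, 3.022]
contact_force: [-2.8, -0.4, 5.5]
opening: 0.246
```

Force rose to about 12 N of support at TCP z 142.9, the home height (143). Resting on the key would have stopped it at 155. Releasing now.

Request:
{"op": "jog_arm", "data": {"increments": "0 0 -0.05 0 0 0 -1;0 0 0 0 0 0 -0.4;0 0 0 0 0 0 -0.3;0 0 0 0 0 0 -0.1;0 0 0 0 0 0 0.1;0 0 0 0 0 0 0.3;0 0 0 0 0 0 0.3;0 0 0 0 0 0 0.3"}}

```text
clock: 18.25
eef_pos: [556.2, 194.9, 142.8]
tcp_rot: [-3.142, 0.0, 3.022]
contact_force: [-0.6, 0.9, 0.2]
opening: 0.648
```

Request:
{"op": "jog_arm", "data": {"increments": "0 0 -0.5 0 0 0 0.3;0 0 -1 0 0 0 0.3;0 0 -2 0 0 0 0.3;0 0 -3 0 0 0 0.3;0 0 -3 0 0 0 0.3;0 0 -1.5 0 0 0 0.3;0 0 0 0 0 0 0.3;0 0 0 0 0 0 0.3"}}

```text
clock: 19.05
eef_pos: [555.8, 194.8, 252.2]
tcp_rot: [-3.141, -0.0, 3.022]
contact_force: [0.3, 0.2, -1.1]
opening: 0.647
```

Run:
```python
from h import *
s=r.sense();togo(s,[556.6,194.9,143],np.pi-0.115)
ci=r.camera_info('wrist');W=r.grab_frame('wrist');cv2.imwrite('pics/w6.png',W[:,:,::-1])
S=r.grab_frame('scene');cs=r.camera_info('scene');cv2.imwrite('pics/s6.png',S[:,:,::-1])
a=cv2.resize(S[150:280,320:450],None,fx=4.5,fy=4.5,interpolation=cv2.INTER_CUBIC);cv2.imwrite('pics/s6z.png',a[:,:,::-1])
bw=max(blobs(W,(105,120,40),(125,255,255),None,100),key=lambda b:b[1][4]);bs=max(blobs(S,(105,120,40),(125,255,255),(360,150,420,240),20),key=lambda b:b[1][4])
print('wrist handle top',onz(ci,bw[0],170),'scene',bs[1],onz(cs,bs[0],158.3),tri(ci,bw[0],cs,bs[0]))
```

```text
clock 19.05 tcp [555.8 194.8 252.2] rot [-3.1414e+00 -3.0000e-04  3.0218e+00] F [ 0.3  0.2 -1.1] open 0.647
shift tool cm [-0.08  0.02 10.92]
turn rotvec [-0.0002 -0.0003 -0.0048]
wrist handle top [551.6144087  195.66801826 170.        ] scene [380 197  25  28 402] [556.66403575 195.43003421 158.3       ] (array([555.83548502, 195.21427049, 157.68089467]), np.float64(0.04195044943990417))
```

View pics/s6.png

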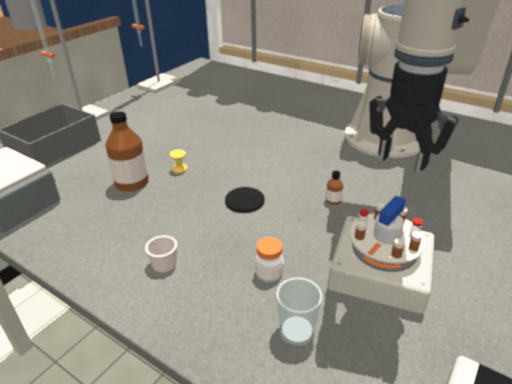

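View pics/w6.png

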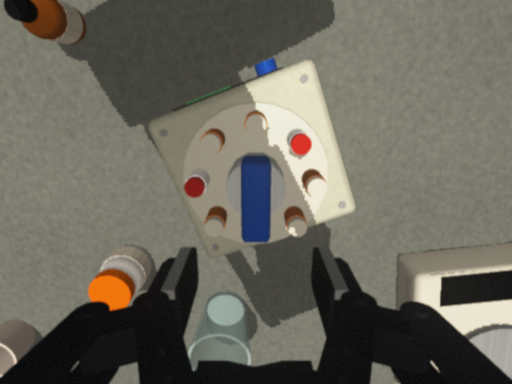

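The scene view shows the carousel seated level on the drive at about (390,240), the gripper clear above it, and the other labware in place. From two views the handle centre is at z = 157.7 mm. Home would be 158 and resting on the key 170.

```bash
python3 -c "
from rig import r
print(r.sign_off(), r.sense()['clock'])"
```

```text
the job is handed in; nothing more can be done
the job is handed in; nothing more can be done
```

The carousel is seated on the drive unit's flange with its keyway over the key, and I let go of it and handed the job in at about 19 s.

I measured the key's angle with the wrist camera, at about -0.115 rad in the world frame. I gripped the handle, carried the carousel over the shaft and turned it to that angle. It went down over the key without any turning search.

- **Seating:** support force first appeared at TCP z 142.9 mm. Home is 143 mm; resting on the key would have stopped it at 155 mm. I read about 12 N of support there, and saw no higher contact force in the readings at the end of each move.
- **Position after release:** triangulating from two views put the handle at (555.8, 195.2, 157.7) mm. The expected position is about (556.5, 195, 158). The carousel looks level in the picture, the gripper is clear, and the other labware looks undisturbed.
- **Disagreements:** the wrist camera alone put the handle 3–5 mm lower in x than the other views, both before the grasp and after release. The views of the drive axis differed by 1–2 mm. The bore met no sideways force and the two-view fix agrees with the seat, so I put this down to camera calibration and the handle's visible side face.

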